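# Unstack metal specimens into their trays

## Task

The metal specimens from the microscope have been left in one stack on the bench. Take the stack apart from the top down, one specimen at a time, and set each one gently (no dropping, no tipping over) flat on the floor of the grey tray that has its own shape: bar piece, hexagonal slug, round mount and square block, in that order. Let go of each, and do not disturb the white bottle and the microscope objective that stand near by.

Things in the scene. Friction and masses are not known exactly. Their poses are not given: they have to be found in the camera images.
- bar_piece: Top of the stack: rectangular piece of brass bar, 26 (its x) by 14 (its y) by 22 mm high. Origin at the centre of its underside, z up. It stands on the hexagonal slug, up to 3 mm off its centre, at any yaw. 50 to 85 g.
- hex_slug: Second from the top: hexagonal steel slug, 32 mm across flats (37 mm over corners), 24 mm high; one pair of flats faces its +x and -x, the others lie 60 degrees round. Origin at the centre of its underside, z up. Stands on the round mount, up to 5 mm off centre. 125 to 200 g.
- round_mount: Third: black resin disc with a polished metal face, 34 mm across, in its top, 46 mm diameter, 24 mm high. Origin at the centre of its underside, z up. Stands on the square block, up to 5 mm off centre. 70 to 115 g.
- square_block: Bottom of the stack, on the bench: square dull-grey steel block, 56 by 56 by 26 mm high, sides along its x and y. Origin at the centre of its underside, z up. 480 to 750 g.
- bar_tray: The tray of the bar piece: fixed grey plastic tray with a black rim standing on the bench, 8 mm high: floor 4 mm thick (its upper face at z = 4 mm) inside the rim 4 mm wide that rises 4 mm above the floor; rectangular, inside 48 (its x) by 36 mm (its y). Origin at the centre of its underside.
- hex_tray: The tray of the hexagonal slug: fixed grey plastic tray with a black rim standing on the bench, 8 mm high: floor 4 mm thick (its upper face at z = 4 mm) inside the rim 4 mm wide that rises 4 mm above the floor; hexagonal, inside 54 mm across flats, one pair of flats facing its +x and -x. Origin at the centre of its underside.
- round_tray: The tray of the round mount: fixed grey plastic tray with a black rim standing on the bench, 8 mm high: floor 4 mm thick (its upper face at z = 4 mm) inside the rim 4 mm wide that rises 4 mm above the floor; round, inside diameter 68 mm. Origin at the centre of its underside.
- square_tray: The tray of the square block: fixed grey plastic tray with a black rim standing on the bench, 8 mm high: floor 4 mm thick (its upper face at z = 4 mm) inside the rim 4 mm wide that rises 4 mm above the floor; square, inside 80 by 80 mm, sides along its x and y. Origin at the centre of its underside.
- bottle: Bystander: white plastic bottle, standing, 52 mm diameter, 125 mm high, loose. Origin at the centre of its underside. Leave it where it is.
- objective: Bystander: steel microscope objective, a stepped cylinder 40 mm diameter, 50 mm high, standing loose. Origin at the centre of its underside. Leave it where it is.
Mind the look-alikes: they are no part of the job. What is shaped like the round_mount but green or yellow is not meant. Leave any yellow look-alike of the hex_slug alone.

How it is judged:
On the way, in this order (a step that is already met when the one before it is completed fails the run):
1. the small bar piece lies flat in its own tray, released (horizontal distance between bar_piece and bar_tray below 0.017 m and z of bar_piece in the frame of bar_tray between 0.0015 and 0.0065 m and angle between bar_piece's own z axis and vertical below 0.1 rad and contact force between the fingers and bar_piece below 0.3 N and linear speed of bar_piece below 0.03 m/s), for 0.2 s.
2. the hexagonal slug lies flat in its own tray, released (horizontal distance between hex_slug and hex_tray below 0.017 m and z of hex_slug in the frame of hex_tray between 0.0015 and 0.0065 m and angle between hex_slug's own z axis and vertical below 0.1 rad and contact force between the fingers and hex_slug below 0.3 N and linear speed of hex_slug below 0.03 m/s), for 0.2 s.
3. the round mount lies flat in its own tray, released (horizontal distance between round_mount and round_tray below 0.017 m and z of round_mount in the frame of round_tray between 0.0015 and 0.0065 m and angle between round_mount's own z axis and vertical below 0.1 rad and contact force between the fingers and round_mount below 0.3 N and linear speed of round_mount below 0.03 m/s), for 0.2 s.
4. the square block lies flat in its own tray, released (horizontal distance between square_block and square_tray below 0.018 m and z of square_block in the frame of square_tray between 0.0015 and 0.0065 m and angle between square_block's own z axis and vertical below 0.1 rad and contact force between the fingers and square_block below 0.3 N and linear speed of square_block below 0.03 m/s), for 0.2 s.
At the end, for the whole second after the job is handed in: Each of the four specimens stands upright (within 0.1 rad) on the floor of the tray of its own shape, inside the rim (centre within 17 mm of the tray's centre, 18 mm for the square block; underside 1.5 to 6.5 mm above the tray's underside), released and at rest (all of step 1 and all of step 2 and all of step 3 and all of step 4); the robot touches nothing.
It fails at once if a specimen is tipped over (more than 0.6 rad) (angle between any of bar_piece, hex_slug, round_mount, square_block's own z axis and vertical above 0.6 rad).
It fails at once if a specimen is dropped (faster than 0.7 m/s, out of the fingers: a fall of about 25 mm) ((linear speed of bar_piece above 0.7 m/s and contact force between the fingers and bar_piece below 0.05 N) or (linear speed of hex_slug above 0.7 m/s and contact force between the fingers and hex_slug below 0.05 N) or (linear speed of round_mount above 0.7 m/s and contact force between the fingers and round_mount below 0.05 N) or (linear speed of square_block above 0.7 m/s and contact force between the fingers and square_block below 0.05 N)).
It fails at once if the bottle or the objective is disturbed (moved more than 20 mm or tilted more than 0.4 rad) (distance of any of bottle, objective from where it was at the start of the episode above 0.02 m or angle between any of bottle, objective's own z axis and vertical above 0.4 rad).
It also fails if it takes over 109 s, if anything falls off the work surface, if the arm or the gripper's body presses on something with over 40 N, if the wrist force passes 120 N, or if a joint passes its speed limit or range.

## Robot

A 6-joint arm with a two-finger parallel gripper is mounted at the origin on the work surface. World frame = base frame: x ahead of the robot, y to its left, z up, the work surface at z = 0. Lengths are in m, angles in rad, forces in N, time in s.
With the tool pointing down it reaches from about 0.35 to 0.725 m from the base axis. Payload 4.3 kg.
Tool frame: the origin (TCP) lies midway between the tips of the shut fingers; the grasp point (between the pads) lies 19 mm behind it (arm.grasp_offset is the distance from the TCP to the grasp point, in m); z points along the fingers, y is the direction in which the jaws open and shut (so a half turn about z gives the same grasp; the last joint's range is limited). The gripper opens to 85 mm and grips with 20 to 120 N. Pads are 22 mm wide; open, the fingers measure 114 mm over their backs; the gripper's body (76 mm by 85 mm) begins 54 mm behind the grasp point. The pads swing forward as they close: fully open they stand 13 mm farther back than shut.
Start: joints at [-1.448, 0.377, 0.081, 1.274, 0, 1.46], TCP at [0.133, -0.56, 0.231] pointing down, gripper open.
Joint ranges: [-2.72, 2.72], [-0.84, 1.66], [-1.02, 1.22], [-1.77, 2.12], [-1.37, 1.28], [-3.14, 3.14]. Speed limits (rad/s): [2.57, 2.57, 3.14, 3.14, 3.14, 3.14].

## Interface

Orientations are given as a rotation vector (axis times angle).
In Python, from station import telemetry, eyes, arm, nets gives the robot as it stands.
- The arm moves only by the tool move_arm, never from a script. Its argument "commands" is a list that holds one entry, the list of rows, each a list of 5 numbers: the shift along the world's x, y, z in cm, then the turn about the world's z in degrees, then the opening, from -1 (shut) to 1 (fully open). In form: [[[x, y, z, roll, fingers], ...]]. A call has 1 to 12 rows; each row is the pose to reach, as a shift and turn from the pose measured when the call began; what a row does not reach only later rows make up. A row lasts 1/10 s, in which the tool goes at most 50 mm and 8.59 degrees, less where a joint would pass 70% of its speed; a pose out of reach is approached as far as the arm can. A call with a gripper value outside its range is refused whole. The fingers move at their own pace and stop on an object; "squeeze" is the grip in N (left out, the last holds). Time passes only in rows, so rows that repeat a pose let the fingers close. It gives the time, the measured TCP pose, the force and the opening at its end, in the units of the state.
- telemetry.get_state(): the state, without advancing time (a new reading comes with each control period).
- eyes.snapshot(name): name is "scene" or "top"; returns (picture, depth): 420x560x3 uint8, red, green, blue; 420x560 float32, m along the optical axis (not along the pixel's ray), 0 where there is no reading.
- eyes.camera_info(name): a dict with "mtx" (3x3 intrinsics, pixels), "rvec" (rotation vector, rad) and "tvec" (3), from world to camera coordinates, as OpenCV has them. Camera axes: x right, y down, z forward; pixel columns grow to the right and rows downward; lengths in m; the calibration is good to about 2 mm. A picture is of the moment at which its call begins. camera_info takes no time and is no camera call.
- arm.finish_job(): hands the job in, once; it reports no verdict.
Trained networks look in the newest picture that a camera, given by its name, has taken for a name from the list of things; names that differ only in an ending like _2 or _b are one class to them, and where a whole thing is asked for, a point or a joint stands for the part that bears it (a point fixed in the world has none). Each returns a list of dicts, best first, with "confidence" (0 to 1); they miss things now and then, are a little off and sometimes report something else, mostly with a low value. They report only what shows in the picture. A call takes as long as a camera call. They do not tell look-alikes from the thing itself.
- nets.spot_in(target, camera): "bbox" ([left, top, right, bottom] in pixels, round what is visible of it).
- nets.cut_out(target, camera): "pixels" (420x560 bool, what is visible of it) and "bbox" ([left, top, right, bottom] in pixels, round what is visible of it).
The state is a dict: "time_s": time; "q": joint angles; "joint_velocities": joint speeds; "effort": joint torques, N m; "tool_pos": TCP position; "ee_rot": TCP orientation; "force": force on the tool from outside, world axes, zero at the start; "wrist_torque": the same for the moment, N m; "opening": opening from 0.0 (shut) to 1.0 (fully open).
Only numpy, scipy, OpenCV 4.12 (cv2) and the standard library are available. Lean on these libraries where they do the work, as an engineer would, in place of code of your own. Each camera call takes 0.05 s, during which the arm holds its last target.

## Working session

There is one attempt and no reset: what is moved stays moved. The work goes in short steps, Python scripts to look and compute and a tool call to move; the robot and the scene stay as the last step left them, time stands still between calls to the robot, and variables do not carry over. Pictures are saved under pics/ and viewed, and the job is handed in when it is done.

Besides the shell and the picture viewer there is one more tool, called after ">>>" by a JSON object that holds its "fn" and its "kwargs". move_arm: Moves the arm, as the interface text tells. Its arguments: {"type":"object","properties":{"commands":{"type":"array"},"squeeze":{"type":"number"}},"required":["commands"]}

```bash
ls; mkdir -p pics; python3 - <<'E'
from station import telemetry, eyes, arm, nets
import cv2,numpy as np
for n in("scene","top"):
    p,d=eyes.snapshot(n); cv2.imwrite(f"pics/{n}0.png",p[:,:,::-1]); np.savez(f"pics/{n}0.npz",p=p,d=d)
    i=eyes.camera_info(n); print(n,i)
print(telemetry.get_state())
E
```

```text
pics
scene {'mtx': array([[447.08668837,   0.        , 273.01853421],
       [  0.        , 447.08668837, 210.02264134],
       [  0.        ,   0.        ,   1.        ]]), 'rvec': array([ 2.43592532,  0.65593221, -0.19769802]), 'tvec': array([-0.46975549, -0.18552497,  1.13102676])}
top {'mtx': array([[458.90025131,   0.        , 285.83022677],
       [  0.        , 458.90025131, 213.32305068],
       [  0.        ,   0.        ,   1.        ]]), 'rvec': array([ 2.15592211, -2.22406492,  0.05846563]), 'tvec': array([0.0255519 , 0.54646245, 1.17307688])}
{'time_s': 0.1, 'q': array([-1.44829288e+00,  3.78003326e-01,  7.97738408e-02,  1.27441130e+00,
       -2.14940863e-05,  1.46049207e+00]), 'joint_velocities': array([-0.00117357, -0.00157388,  0.00460808,  0.00071393,  0.00193205,
        0.00117461]), 'effort': array([ 1.92341628e-03, -4.64693642e+01,  2.70582139e+01,  1.20245630e-02,
        1.68052998e-04, -5.58103494e-06]), 'tool_pos': array([ 0.13258312, -0.55890112,  0.23045227]), 'ee_rot': array([-3.11850080e+00, -3.64654025e-01,  5.14040568e-05]), 'force': array([ 0.24311008, -0.4059727 ,  0.35279633]), 'wrist_torque': array([ 0.00437661, -0.00381048,  0.02843275]), 'opening': 0.9967099259473527}
```

View pics/scene0.png

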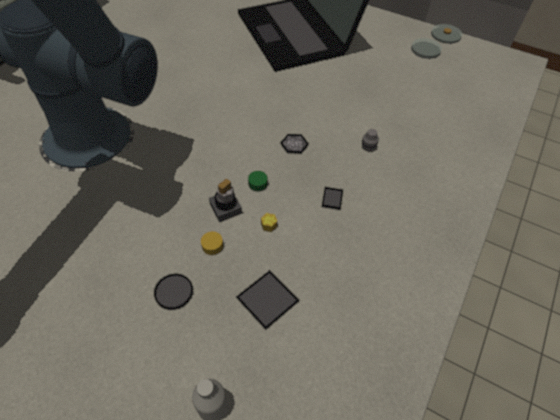

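View pics/top0.png

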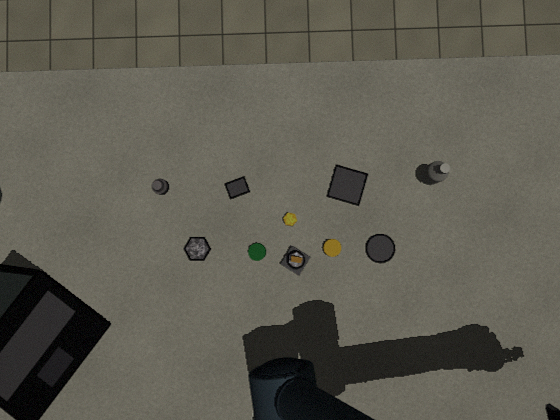

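The top view shows the stack at about (295,260) and the bar tray at (237,187). The hex tray is at (197,249), the round tray at (380,248) and the square tray at (347,185). Possible mix-ups: the green disc (257,251), the orange-yellow disc (332,247) and the yellow hexagon (290,219). The stack is the only place with brass on steel on black on grey. Next I'll crop in close and measure.

```bash
cat > h.py <<'E'
import numpy as np,cv2
from station import telemetry, eyes, arm, nets
def cam(n):
    i=eyes.camera_info(n); R=cv2.Rodrigues(i["rvec"])[0]; return i["mtx"],R,i["tvec"]
def cloud(n,d):
    K,R,t=cam(n); v,u=np.mgrid[0:d.shape[0],0:d.shape[1]]
    P=np.stack([(u-K[0,2])/K[0,0]*d,(v-K[1,2])/K[1,1]*d,d],-1)
    W=(P-t)@R; W[d<=0]=np.nan; return W
def proj(n,X):
    i=eyes.camera_info(n); return cv2.projectPoints(np.float64(X).reshape(-1,1,3),i["rvec"],i["tvec"],i["mtx"],None)[0].reshape(-1,2)
def atz(n,uv,z):
    K,R,t=cam(n); uv=np.atleast_2d(uv).astype(float)
    r=np.c_[(uv-K[[0,1],[2,2]])/K[[0,1],[0,1]],np.ones(len(uv))]@R
    c=-R.T@t; return c+r*((z-c[2])/r[:,2])[:,None]
E
python3 - <<'E'
from h import *
S=np.load("pics/scene0.npz");T=np.load("pics/top0.npz")
a=cv2.resize(S['p'][165:235,185:290],None,fx=6,fy=6,interpolation=cv2.INTER_CUBIC)[:,:,::-1]
b=cv2.resize(T['p'][230:285,250:350],None,fx=6,fy=6,interpolation=cv2.INTER_CUBIC)[:,:,::-1]
a=np.clip(a*1.8,0,255).astype('u1');b=np.clip(b*1.8,0,255).astype('u1')
cv2.imwrite("pics/c1.png",a);cv2.imwrite("pics/c2.png",b)
m={}
for n,dd in(("top",T['d']),("scene",S['d'])):
    W=cloud(n,dd)
    for k in "bar_piece hex_slug round_mount square_block bar_tray hex_tray round_tray square_tray bottle objective".split():
        for r in nets.cut_out(k,n):
            w=W[r["pixels"]]; w=w[np.isfinite(w[:,0])]
            print(n,k,round(r["confidence"],2),np.round(r["bbox"],1),np.round(np.median(w,0),4),np.round(np.percentile(w[:,2],[5,95]),4),len(w))
            if r["confidence"]>.3: m.setdefault(n+k,r["pixels"])
np.savez("pics/m.npz",**m)
print(telemetry.get_state()["time_s"])
E
```

```text
top bar_piece 0.47 [290.6 259.2 300.8 263. ] [ 0.4318 -0.0105  0.0973] [0.094  0.0991] 35
top hex_slug 0.52 [289.2 250.2 300.  268. ] [ 0.4364 -0.009   0.0747] [0.0541 0.0837] 85
top round_mount 0.81 [248.2 240.7 266.1 260.5] [0.4498 0.0877 0.0246] [0.0099 0.0285] 265
top round_mount 0.76 [322.4 239.7 341.4 258.3] [ 0.4559 -0.1051  0.0254] [0.0206 0.0289] 258
top round_mount 0.63 [287.1 251.3 307.3 269.4] [ 0.4246 -0.0189  0.051 ] [0.0271 0.0768] 153
top square_block 0.67 [280.6 245.9 308.4 273.8] [ 0.4222 -0.0035  0.0277] [0.0234 0.0312] 134
top bar_tray 0.6 [227.3 174.8 247.2 201. ] [0.6207 0.1366 0.0056] [0.0009 0.0113] 376
top hex_tray 0.98 [182.9 237.  208.7 263.6] [0.4635 0.2445 0.006 ] [0.0017 0.0107] 479
top round_tray 0.64 [364.5 232.5 395.4 264.6] [ 0.4496 -0.2345  0.0054] [0.0008 0.0111] 729
top square_tray 0.7 [325.3 163.7 366.4 205.9] [ 0.6166 -0.1527  0.0055] [0.0013 0.0108] 1151
top bottle 0.62 [420.6 160.5 450.4 186.9] [ 0.6312 -0.3581  0.0839] [0.0122 0.1271] 543
top objective 0.7 [150.4 177.6 170.6 195.4] [0.6243 0.328  0.0363] [0.0012 0.0532] 240
top objective 0.53
[... 770 characters left out ...]
.3 219.7] [ 0.4425 -0.0291  0.0221] [0.0012 0.0276] 386
scene bar_tray 0.64 [326.2 186.2 341.8 210.6] [0.6222 0.1331 0.0039] [0.0002 0.0084] 418
scene hex_tray 0.93 [283.1 132.2 309.5 152.9] [0.4653 0.2407 0.004 ] [0.0004 0.0085] 450
scene round_tray 0.92 [153.4 276.2 194.2 311.6] [ 0.4513 -0.2345  0.0037] [0.001  0.0084] 1144
scene square_tray 0.71 [282.6 133.1 311.1 150.9] [0.4655 0.2413 0.0041] [0.0006 0.0086] 442
scene square_tray 0.64 [237.7 270.9 299.6 329.9] [ 0.6204 -0.1562  0.0036] [0.0004 0.0079] 2042
scene bottle 0.89 [196.9 377.2 230.9 420. ] [ 0.6477 -0.3769  0.0851] [0.017  0.1251] 1200
scene objective 0.5 [362.8 132.5 379.4 150.9] [0.6313 0.3193 0.0316] [0.0076 0.05  ] 273
1.1
```

View pics/c1.png

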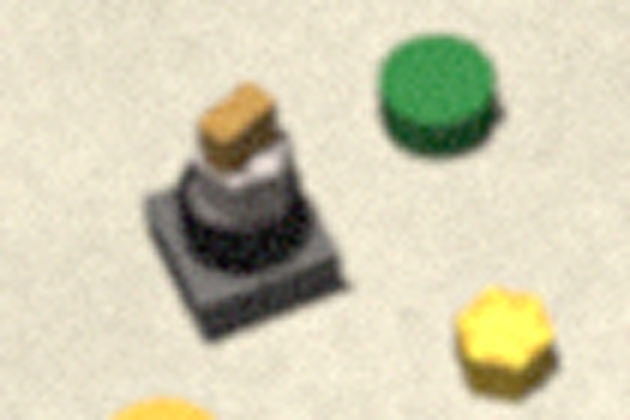

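View pics/c2.png

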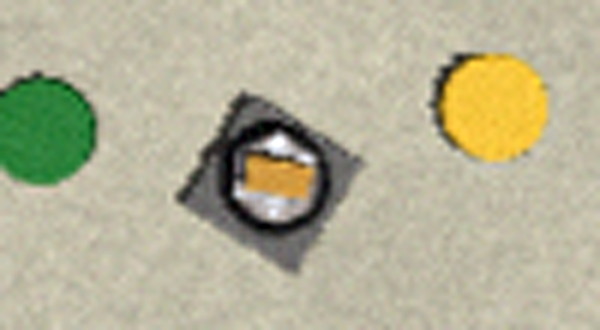

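```bash
cat >> h.py <<'E'
def prism(poly,z0,z1,x,y,a):
    c,s=np.cos(a),np.sin(a); p=poly@np.array([[c,s],[-s,c]])+[x,y]
    return np.r_[np.c_[p,np.full(len(p),z0)],np.c_[p,np.full(len(p),z1)]]
def rect(a,b): return np.array([[a,b],[-a,b],[-a,-b],[a,-b]])/2
def ngon(n,rc,ph=0): t=np.arange(n)*2*np.pi/n+ph; return np.c_[np.cos(t),np.sin(t)]*rc
HEX=ngon(6,.0185,np.pi/6)
def fit(mask,n,poly,z0,z1,x0,y0,angs,F=8,face=None):
    """maximise IoU of hull silhouette with mask (upsampled)"""
    from scipy.optimize import minimize
    v,u=np.nonzero(mask); b=[u.min()-8,v.min()-8,u.max()+9,v.max()+9]
    M=cv2.resize(mask[b[1]:b[3],b[0]:b[2]].astype('f4'),None,fx=F,fy=F,interpolation=cv2.INTER_LINEAR)
    def cost(p):
        q=(proj(n,prism(poly,z0,z1,*p))-[b[0],b[1]]+.5)*F-.5
        h=cv2.convexHull(q.astype('f4')); I=np.zeros(M.shape,'f4'); cv2.fillConvexPoly(I,np.round(h*16).astype(int),1,shift=4)
        return 1-np.minimum(I,M).sum()/np.maximum(I,M).sum()
    best=None
    for a in angs:
        r=minimize(cost,[x0,y0,a],method='Nelder-Mead',options=dict(initial_simplex=np.array([[x0,y0,a],[x0+.006,y0,a],[x0,y0+.006,a],[x0,y0,a+.15]]),xatol=1e-5,fatol=1e-4))
        if best is None or r.fun<best.fun: best=r
    return best.x,1-best.fun
E
python3 - <<'E'
from h import *
S=np.load("pics/scene0.npz");T=np.load("pics/top0.npz");m=np.load("pics/m.npz")
hs={k:cv2.cvtColor(Z['p'],cv2.COLOR_RGB2HSV) for k,Z in(("scene",S),("top",T))}
A=np.arange(0,np.pi,np.pi/8)
for n,box in(("scene",(175,198,212,236)),("top",(250,270,285,305))):
    h=hs[n]; k=np.zeros(h.shape[:2],bool); r=(slice(box[0],box[1]),slice(box[2],box[3]))
    k[r]=((h[...,1]>110)&(h[...,0]<25)&(h[...,0]>8)&(h[...,2]>25))[r]
    print(n,"bar",k.sum(),fit(k,n,rect(.026,.014),.074 if n=="scene" else .096,.096,.432,-.012,A))
    for nm,poly in(("bar_tray",rect(.056,.044)),("square_tray",rect(.088,.088)),("hex_tray",HEX*62/32),("round_tray",ngon(40,.038))):
        key=n+nm; mk=m[key]
        if n=="scene" and nm=="square_tray":
            mk=np.zeros_like(mk); 
            for q in nets.cut_out(nm,n):
                if q["bbox"][1]>250: mk=q["pixels"]
        W=cloud(n,(S if n=="scene" else T)['d'])[mk]; c=np.nanmedian(W,0)
        x,f=fit(mk,n,poly,0,.008,c[0],c[1],A[:4]); print(n,nm,np.round(x,4),round(f,2))
# bigger crops of the stack and tray
b=cv2.resize(T['p'][240:282,270:322],None,fx=14,fy=14,interpolation=cv2.INTER_CUBIC)[:,:,::-1]
cv2.imwrite("pics/c3.png",np.clip(b*1.8,0,255).astype('u1'))
b=cv2.resize(S['p'][172:225,200:250],None,fx=11,fy=11,interpolation=cv2.INTER_CUBIC)[:,:,::-1]
cv2.imwrite("pics/c4.png",np.clip(b*1.8,0,255).astype('u1'))
R=cv2.Rodrigues(telemetry.get_state()["ee_rot"])[0]; print(R.round(3))
print([(-cam(n)[1].T@cam(n)[2]).round(3) for n in("scene","top")])
E
```

```text
scene bar 110 (array([ 0.43073779, -0.01274567,  1.72973976]), np.float64(0.7083258032798767))
scene bar_tray [0.6215 0.1334 1.9077] 0.9
scene square_tray [ 0.6191 -0.1549  1.2462] 0.96
scene hex_tray [ 0.4649  0.2415 -0.0484] 0.94
scene round_tray [ 0.4511 -0.2338  0.666 ] 0.96
top bar 65 (array([ 0.43218666, -0.01239351,  1.40009696]), np.float64(0.8395106792449951))
top bar_tray [0.6209 0.1363 1.9162] 0.92Traceback (most recent call last):
  File "<stdin>", line 16, in <module>
  File "h.py", line 32, in fit
    r=minimize(cost,[x0,y0,a],method='Nelder-Mead',options=dict(initial_simplex=np.array([[x0,y0,a],[x0+.006,y0,a],[x0,y0+.006,a],[x0,y0,a+.15]]),xatol=1e-5,fatol=1e-4))
    res = _minimize_neldermead(fun, x0, args, callback, bounds=bounds,
                               **options)
    fxcc = func(xcc)
    fx = function(np.copy(x), *(wrapper_args + args))
  File "h.py", line 27, in cost
    q=(proj(n,prism(poly,z0,z1,*p))-[b[0],b[1]]+.5)*F-.5
       ~~~~^^^^^^^^^^^^^^^^^^^^^^^^
  File "h.py", line 10, in proj
    i=eyes.camera_info(n); return cv2.projectPoints(np.float64(X).reshape(-1,1,3),i["rvec"],i["tvec"],i["mtx"],None)[0].reshape(-1,2)
ValueError: time passes only in moves, steps and waits
```

```bash
python3 - <<'E'
s=open('h.py').read()
s=s.replace('def cam(n):','_c={}\ndef info(n):\n    if n not in _c: _c[n]=eyes.camera_info(n)\n    return _c[n]\ndef cam(n):',1)
s=s.replace('i=eyes.camera_info(n); R=','i=info(n); R=').replace('i=eyes.camera_info(n); return','i=info(n); return')
open('h.py','w').write(s)
E
python3 - <<'E'
from h import *
S=np.load("pics/scene0.npz");T=np.load("pics/top0.npz");m=np.load("pics/m.npz")
A=np.arange(0,np.pi,np.pi/8)
n="top"
for nm,poly in(("square_tray",rect(.088,.088)),("hex_tray",HEX*62/32),("round_tray",ngon(40,.038))):
    mk=m[n+nm]; c=np.nanmedian(cloud(n,T['d'])[mk],0)
    x,f=fit(mk,n,poly,0,.008,c[0],c[1],A[:4]); print(n,nm,np.round(x,4),round(f,2))
b=cv2.resize(T['p'][240:282,270:322],None,fx=14,fy=14,interpolation=cv2.INTER_CUBIC)[:,:,::-1]
cv2.imwrite("pics/c3.png",np.clip(b*1.8,0,255).astype('u1'))
b=cv2.resize(S['p'][172:225,200:250],None,fx=11,fy=11,interpolation=cv2.INTER_CUBIC)[:,:,::-1]
cv2.imwrite("pics/c4.png",np.clip(b*1.8,0,255).astype('u1'))
s=telemetry.get_state();R=cv2.Rodrigues(s["ee_rot"])[0]; print(R.round(3),s["time_s"])
print([(-cam(n)[1].T@cam(n)[2]).round(3) for n in("scene","top")])
E
```

```text
top square_tray [ 0.6172 -0.1532  1.2549] 0.96
top hex_tray [ 0.4633  0.2446 -0.0503] 0.93
top round_tray [ 0.4497 -0.2341  0.0009] 0.93
[[ 0.973  0.231 -0.   ]
 [ 0.231 -0.973 -0.   ]
 [-0.     0.    -1.   ]] 1.15
[array([ 0.806, -0.478,  0.81 ]), array([0.479, 0.005, 1.203])]
```

View pics/c3.png

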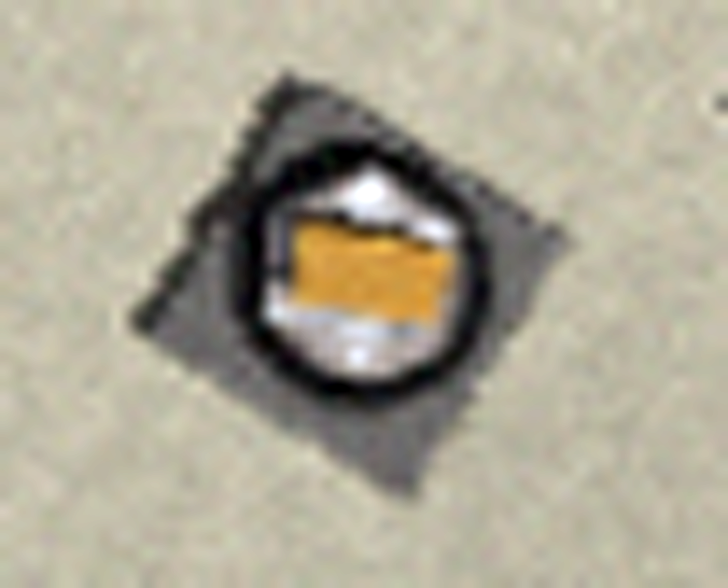

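View pics/c4.png

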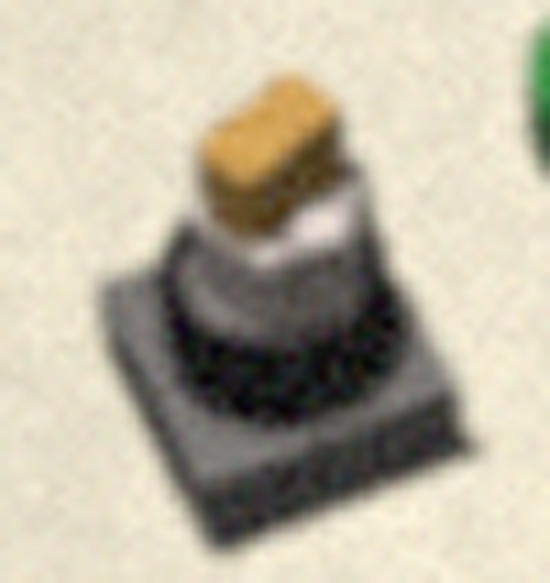

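```bash
cat > k.py <<'E'
from h import *
def t3(p): return atz("top",[(270+(p[0]+.5)/14-.5,240+(p[1]+.5)/14-.5)],p[2])[0]
def s4(p): return atz("scene",[(200+(p[0]+.5)/11-.5,172+(p[1]+.5)/11-.5)],p[2])[0]
def rep(nm,P):
    P=np.array(P)[:,:2]; e=np.diff(np.r_[P,P[:1]],axis=0); print(nm,P.mean(0).round(4),np.linalg.norm(e,axis=1).round(4),np.degrees(np.arctan2(e[:,1],e[:,0])).round(1))
rep("bar top",[t3((x,y,.096)) for x,y in((298,220),(457,240),(442,326),(290,306))])
rep("bar scene",[s4((x,y,.096)) for x,y in((200,150),(283,73),(342,110),(245,190))])
rep("sq top",[t3((x,y,.026)) for x,y in((285,72),(572,240),(412,500),(136,323))])
rep("sq scene",[s4((x,y,.026)) for x,y in((103,285),(0,0),(465,395),(215,490))][:4])
rep("hex top",[t3((x,y,.074)) for x,y in((372,163),(458,215),(440,325),(455,340),(360,378),(275,330))])
rep("disc top",[t3((x,y,.05)) for x,y in((365,137),(492,275),(365,408),(238,275))])
E
python3 k.py
```

```text
bar top [ 0.4317 -0.0129] [0.0275 0.0149 0.0263 0.0148] [-98.9 168.2  80.8  -7.1]
bar scene [ 0.4323 -0.0148] [0.0237 0.0147 0.0258 0.0131] [  82.8   -7.7 -101.1  163.5]
sq top [ 0.4269 -0.0102] [0.0606 0.0555 0.0596 0.0531] [-122.1  146.4   55.7  -32.5]
sq scene [ 0.4052 -0.0111] [0.0804 0.1443 0.0532 0.0566] [ 140.3  -15.2 -123.9  147.3]
hex top [ 0.4274 -0.017 ] [0.0176 0.0194 0.0037 0.0179 0.017  0.0337] [-122.9  168.8 -136.7  109.9   58.9  -32.1]
disc top [ 0.4297 -0.0125] [0.0334 0.0328 0.0327 0.0335] [-139.1  134.4   42.   -44.5]
```

>>> {"fn": "move_arm", "kwargs": {"commands": [[[2.5,4.5,0,6,1],[5,9,0,12,1],[7.5,13.6,0,18,1],[10,18.2,0,24,1],[12.5,22.8,0,30,1],[15,27.3,0,36,1],[17.5,31.9,0,42,1],[20,36.4,0,48,1],[22.5,41,0,54,1],[25,45.5,0,60,1],[27.5,50,0,65,1],[29.8,54.4,0,67.6,1]]], "squeeze": 40}}

```text
time_s: 2.35
tool_pos: [0.422, -0.0315, 0.2317]
ee_rot: [2.386, 2.041, 0.001]
force: [1.1, -0.1, -1.0]
opening: 0.999
```

>>> {"fn": "move_arm", "kwargs": {"commands": [[[0,0,0,0,1],[0,0,0,0,1]]]}}

```text
time_s: 2.55
tool_pos: [0.4221, -0.0304, 0.2317]
ee_rot: [2.383, 2.045, 0.0]
force: [-0.2, -0.3, -0.8]
opening: 1.003
```

```bash
cat > st.py <<'E'
from h import *
s=telemetry.get_state();R=cv2.Rodrigues(s["ee_rot"])[0]
print("t",round(s["time_s"],2),"pos",(s["tool_pos"]*100).round(2),"yawY",np.degrees(np.arctan2(R[1,1],R[0,1])).round(2),"tilt",np.degrees(np.arccos(-R[2,2])).round(2),"F",s["force"].round(1),"open",round(s["opening"],3),"q",s["q"].round(2))
E
python3 st.py
```

```text
t 2.55 pos [42.21 -3.04 23.17] yawY -8.72 tilt 0.09 F [-0.2 -0.3 -0.8] open 1.003 q [-0.22  0.07 -0.31  1.19 -0.    1.5 ]
```

>>> {"fn": "move_arm", "kwargs": {"commands": [[[1,1.7,-3,0,1],[1,1.7,-6,0,1],[1,1.7,-9,0,1],[1,1.7,-12,0,1],[1,1.7,-13.5,0,1],[1,1.7,-14.5,0,1],[1,1.7,-15.0,0,1],[1,1.7,-15.0,0,1],[1,1.7,-15.0,0,1]]]}}

```text
time_s: 3.45
tool_pos: [0.4328, -0.014, 0.0825]
ee_rot: [2.383, 2.043, 0.002]
force: [0.7, -0.2, 0.7]
opening: 1.006
```

```bash
python3 st.py; cat > look.py <<'E'
import sys
from h import *
tag=sys.argv[1]; out=[]
for n,c in(("scene",sys.argv[2]),("top",sys.argv[3])):
    p,d=eyes.snapshot(n); np.savez(f"pics/{n}_{tag}.npz",p=p,d=d)
    u,v,w=map(int,c.split(",")); q=p[max(0,v-w):v+w,max(0,u-w):u+w]
    out.append(np.clip(cv2.resize(q,(390,390),interpolation=cv2.INTER_CUBIC)*1.8,0,255).astype('u1'))
cv2.imwrite(f"pics/l_{tag}.png",np.hstack(out)[:,:,::-1])
E
python3 look.py a 226,190,35 296,260,35
```

```text
t 3.45 pos [43.28 -1.4   8.25] yawY -8.76 tilt 0.17 F [ 0.7 -0.2  0.7] open 1.006 q [-0.18  0.21 -0.57  0.8  -0.    1.55]
```

View pics/l_a.png

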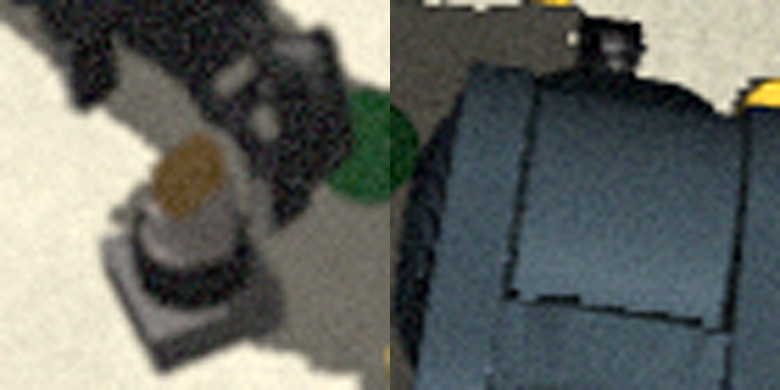

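>>> {"fn": "move_arm", "kwargs": {"commands": [[[0,0,0,0,-1],[0,0,0,0,-1],[0,0,0,0,-1],[0,0,0,0,-1],[0,0,0,0,-1],[0,0,0,0,-1],[0,0,0,0,-1],[0,0,0,0,-1],[0,0,0,0,-1],[0,0,0,0,-1]]], "squeeze": 30}}

```text
time_s: 4.55
tool_pos: [0.4331, -0.0137, 0.0827]
ee_rot: [2.382, 2.044, 0.003]
force: [-0.7, -0.4, 2.4]
opening: 0.157
```

```bash
python3 st.py
```

```text
t 4.55 pos [43.31 -1.37  8.27] yawY -8.73 tilt 0.2 F [-0.7 -0.4  2.4] open 0.157 q [-0.18  0.21 -0.57  0.8  -0.    1.55]
```

>>> {"fn": "move_arm", "kwargs": {"commands": [[[0,0,0.5,0,-1],[0,0,1.5,0,-1],[0,0,3,0,-1],[0,0,5,0,-1],[0,0,7,0,-1],[0,0,8,0,-1],[0,0,8,0,-1]]]}}

```text
time_s: 5.25
tool_pos: [0.4345, -0.014, 0.1644]
ee_rot: [2.379, 2.042, 0.006]
force: [-0.1, 1.0, -0.6]
opening: 0.155
```

```bash
python3 st.py; python3 look.py b 226,180,45 296,260,35
```

```text
t 5.25 pos [43.45 -1.4  16.44] yawY -8.73 tilt 0.41 F [-0.1  1.  -0.6] open 0.155 q [-0.18  0.13 -0.43  1.01 -0.    1.55]
```

View pics/l_b.png

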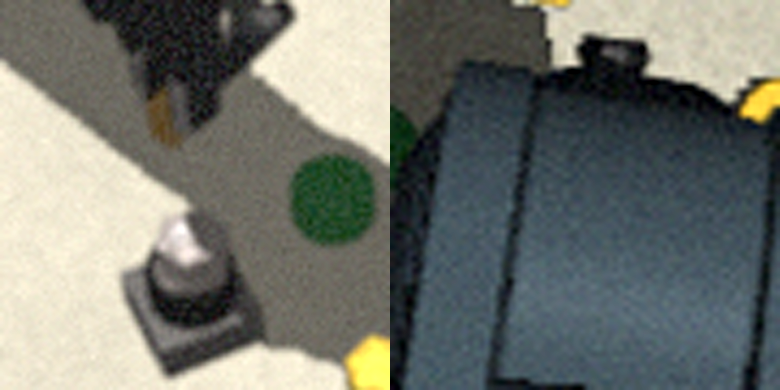

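>>> {"fn": "move_arm", "kwargs": {"commands": [[[2,1.6,0,4,-1],[5,4,0,8,-1],[8,6.4,0,14,-1],[11,8.8,0,20,-1],[14,11.2,0,26,-1],[16.5,13.2,0,28,-1],[18.0,14.4,0,28,-1],[18.7,14.9,0,28,-1],[18.7,14.9,0,28,-1],[18.7,14.9,0,28,-1]]]}}

```text
time_s: 6.35
tool_pos: [0.6189, 0.1347, 0.1617]
ee_rot: [1.818, 2.56, 0.001]
force: [-0.5, 0.3, -0.6]
opening: 0.157
```

```bash
python3 st.py; python3 look.py c 330,190,45 250,200,60
```

```text
t 6.35 pos [61.89 13.47 16.17] yawY 19.24 tilt 0.08 F [-0.5  0.3 -0.6] open 0.157 q [ 0.11  0.52  0.12  1.17 -0.    1.35]
```

View pics/l_c.png

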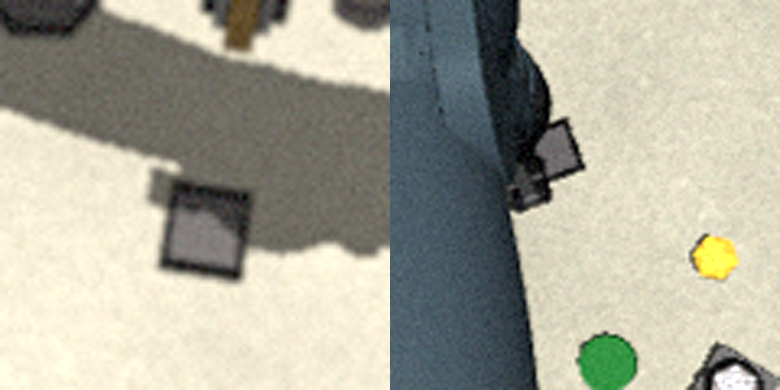

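>>> {"fn": "move_arm", "kwargs": {"commands": [[[0.2,0,-2.5,0,-1],[0.2,0,-5.5,0,-1],[0.2,0,-8.5,0,-1],[0.2,0,-11,0,-1],[0.2,0,-12.5,0,-1],[0.2,0,-13.4,0,-1],[0.2,0,-14.0,0,-1],[0.2,0,-14.4,0,-1],[0.2,0,-14.6,0,-1],[0.2,0,-14.8,0,-1],[0.2,0,-14.8,0,-1]]]}}

```text
time_s: 7.55
tool_pos: [0.6213, 0.1345, 0.0147]
ee_rot: [1.818, 2.559, 0.003]
force: [-0.7, -0.1, -0.1]
opening: 0.148
```

```bash
python3 st.py; python3 look.py d 332,195,30 240,190,30
```

```text
t 7.55 pos [62.13 13.45  1.47] yawY 19.22 tilt 0.17 F [-0.7 -0.1 -0.1] open 0.148 q [ 0.11  0.63 -0.09  0.85 -0.    1.35]
```

View pics/l_d.png

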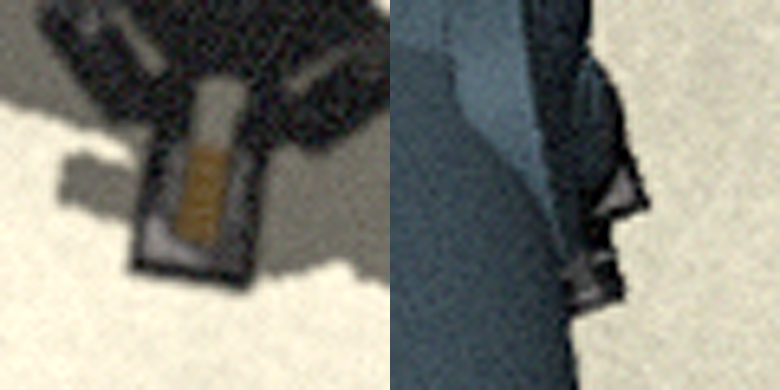

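>>> {"fn": "move_arm", "kwargs": {"commands": [[[0,0,-0.1,0,-1],[0,0,-0.15,0,-1],[0,0,-0.2,0,-1],[0,0,-0.2,0,-1]]]}}

```text
time_s: 8.05
tool_pos: [0.6214, 0.1346, 0.0129]
ee_rot: [1.818, 2.559, 0.003]
force: [0.4, 0.1, 0.1]
opening: 0.153
```

>>> {"fn": "move_arm", "kwargs": {"commands": [[[0,0,-0.05,0,-1],[0,0,-0.1,0,-1],[0,0,-0.1,0,-1]]]}}

```text
time_s: 8.35
tool_pos: [0.6214, 0.1346, 0.0128]
ee_rot: [1.818, 2.559, 0.003]
force: [-2.2, -0.7, 5.7]
opening: 0.151
```

>>> {"fn": "move_arm", "kwargs": {"commands": [[[0,0,0.05,0,-0.5],[0,0,0.05,0,0],[0,0,0.05,0,0.5],[0,0,0.05,0,1],[0,0,0.05,0,1],[0,0,1,0,1],[0,0,3,0,1],[0,0,6,0,1],[0,0,10,0,1],[0,0,14,0,1],[0,0,14,0,1]]]}}

```text
time_s: 9.45
tool_pos: [0.6257, 0.1351, 0.1606]
ee_rot: [1.812, 2.551, 0.016]
force: [1.1, 0.5, 0.7]
opening: 1.0
```

```bash
python3 st.py; python3 look.py e 332,195,30 240,190,30
python3 - <<'E'
from h import *
b=cv2.resize(np.load('pics/top_e.npz')['p'][240:282,270:322],None,fx=14,fy=14,interpolation=cv2.INTER_CUBIC)[:,:,::-1]
cv2.imwrite("pics/c5.png",np.clip(b*1.3,0,255).astype('u1'))
E
```

```text
t 9.45 pos [62.57 13.51 16.06] yawY 19.23 tilt 0.92 F [1.1 0.5 0.7] open 1.0 q [ 0.11  0.52  0.12  1.16 -0.    1.35]
```

View pics/l_e.png

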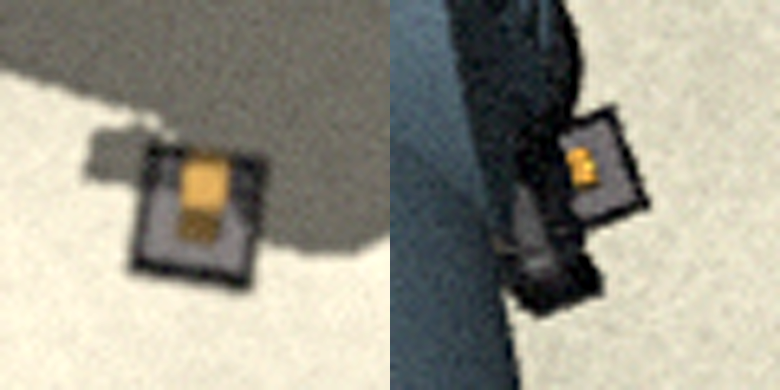

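View pics/c5.png

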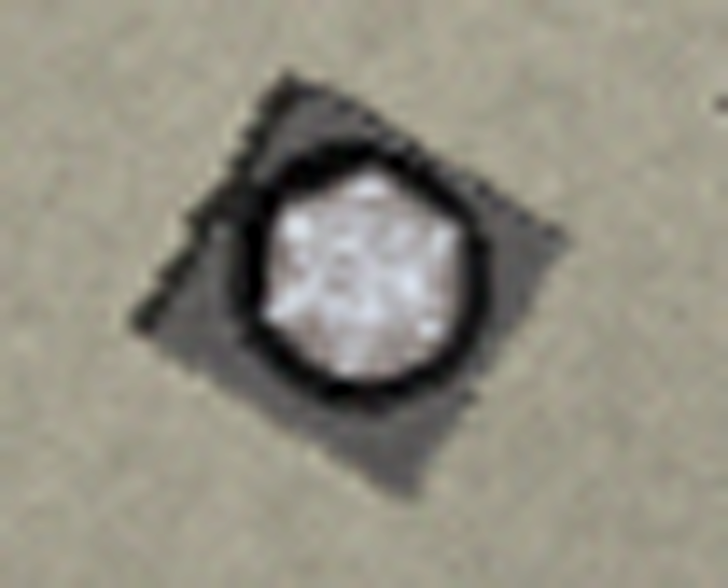

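```bash
python3 - <<'E'
from h import *
exec(open('k.py').read().split('rep("bar')[0].split('import *')[1])
P=[t3((x,y,.074)) for x,y in((372,168),(462,222),(455,330),(362,380),(265,325),(272,210))]; rep("hex",P)
p=np.load('pics/top_e.npz')['p']; k=np.zeros(p.shape[:2],bool); k[248:270,284:308]=cv2.cvtColor(p,cv2.COLOR_RGB2GRAY)[248:270,284:308]>92
k=cv2.resize  and k
n,l,st,c=cv2.connectedComponentsWithStats(k[249:268,287:305].astype('u1')); print(st)
i=1+np.argmax(st[1:,4]); M=np.zeros_like(k); M[249:268,287:305]=l==i
print(fit(M,"top",HEX,.0735,.074,.43,-.0125,[0,.25,.5,.75]))
for k in range(0):pass
r=[q for q in nets.cut_out("hex_slug","scene")]
for q in r: print(q["bbox"],q["confidence"], fit(q["pixels"],"scene",HEX,.05,.074,.43,-.0125,[0,.25,.5,.75]) if q["bbox"][1]<208 else '')
for q in nets.cut_out("bar_piece","scene")[:1]:
    print(q["bbox"],fit(q["pixels"],"scene",rect(.026,.014),.004,.026,.621,.135,[1.9,1.7]))
E
```

```text
hex [ 0.4309 -0.0121] [0.0183 0.0189 0.0185 0.0195 0.0201 0.019 ] [-122.7  174.4  116.4   58.8   -5.3  -69.1]
[[  0   0  18  19 185]
 [ 12   0   6   4  15]
 [  2   3  14  15 141]
 [ 17  18   1   1   1]]
(array([ 0.43010281, -0.01184879,  0.39661946]), np.float64(0.8766276836395264))
[218.1, 184.5, 234.8, 202.4] 0.84 (array([ 0.4328203 , -0.01490931,  1.34398333]), np.float64(0.9199345707893372))
[261.6, 214.1, 279.1, 232.5] 0.64
```

>>> {"fn": "move_arm", "kwargs": {"commands": [[[-4,-3,0,1,1],[-8,-6,0,2,1],[-12,-9,0,3,1],[-16,-12,0,4,1],[-18.5,-14,0,4,1],[-19.4,-14.8,0,4,1],[-19.4,-14.8,0,4,1],[-19.4,-14.8,-2,4,1],[-19.4,-14.8,-5,4,1]]]}}

```text
time_s: 10.55
tool_pos: [0.4304, -0.0133, 0.1027]
ee_rot: [1.724, 2.618, 0.006]
force: [0.5, 0.2, 0.3]
opening: 1.003
```

```bash
python3 st.py
```

```text
t 10.55 pos [43.04 -1.33 10.27] yawY 23.27 tilt 0.44 F [0.5 0.2 0.3] open 1.003 q [-0.18  0.17 -0.55  0.84  0.    0.99]
```

>>> {"fn": "move_arm", "kwargs": {"commands": [[[0.1,0,-1.5,0,1],[0.1,0,-3,0,1],[0.1,0,-4,0,1],[0.1,0,-4.4,0,1],[0.1,0,-4.5,0,1],[0.1,0,-4.5,0,1]]]}}

```text
time_s: 11.15
tool_pos: [0.432, -0.0132, 0.058]
ee_rot: [1.723, 2.618, 0.007]
force: [-0.1, -0.6, 0.7]
opening: 0.999
```

```bash
python3 st.py; python3 look.py f 226,195,35 296,260,35
```

```text
t 11.15 pos [43.2  -1.32  5.8 ] yawY 23.29 tilt 0.47 F [-0.1 -0.6  0.7] open 0.999 q [-0.18  0.23 -0.61  0.72  0.    0.99]
```

View pics/l_f.png

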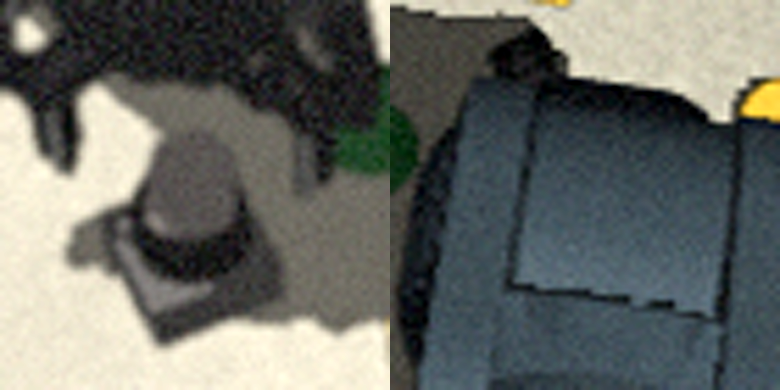

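>>> {"fn": "move_arm", "kwargs": {"commands": [[[0,0,0,0,0.3],[0,0,0,0,0.1],[0,0,0,0,0],[0,0,0,0,-0.1],[0,0,0,0,-0.2],[0,0,0,0,-0.3],[0,0,0,0,-0.5],[0,0,0,0,-1],[0,0,0,0,-1],[0,0,0,0,-1],[0,0,0,0,-1]]], "squeeze": 45}}

```text
time_s: 12.35
tool_pos: [0.4323, -0.0133, 0.0586]
ee_rot: [1.723, 2.617, 0.007]
force: [-1.3, 0.8, 5.7]
opening: 0.363
```

```bash
python3 st.py
```

```text
t 12.35 pos [43.23 -1.33  5.86] yawY 23.28 tilt 0.53 F [-1.3  0.8  5.7] open 0.363 q [-0.18  0.23 -0.61  0.72  0.    0.99]
```

>>> {"fn": "move_arm", "kwargs": {"commands": [[[0,0,0.5,0,-1],[0,0,1.2,0,-1],[0,0,2.5,0,-1],[0,0,4,0,-1],[0,0,6,0,-1],[0,0,7,0,-1],[0,0,7,0,-1]]]}}

```text
time_s: 13.05
tool_pos: [0.4336, -0.0136, 0.13]
ee_rot: [1.722, 2.615, 0.009]
force: [0.8, -0.4, -2.6]
opening: 0.362
```

```bash
python3 st.py; python3 look.py g 226,185,45 296,260,35
```

```text
t 13.05 pos [43.36 -1.36 13.  ] yawY 23.28 tilt 0.71 F [ 0.8 -0.4 -2.6] open 0.362 q [-0.18  0.15 -0.5   0.91  0.    0.99]
```

View pics/l_g.png

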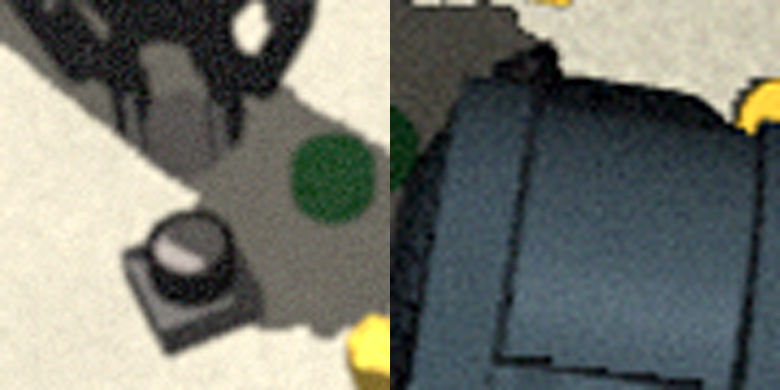

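>>> {"fn": "move_arm", "kwargs": {"commands": [[[0.2,1.5,0,-3,-1],[0.5,4.5,0,-6,-1],[0.9,8,0,-10,-1],[1.3,11.5,0,-14,-1],[1.8,15,0,-18,-1],[2.3,18.5,0,-22,-1],[2.6,21.5,0,-25,-1],[2.9,23.8,0,-26,-1],[3,25.2,0,-26,-1],[3,25.7,0,-26,-1],[3,25.7,0,-26,-1]]]}}

```text
time_s: 14.25
tool_pos: [0.4616, 0.2435, 0.1276]
ee_rot: [2.267, 2.163, 0.002]
force: [-0.1, 0.1, -2.3]
opening: 0.361
```

```bash
python3 st.py
```

```text
t 14.25 pos [46.16 24.35 12.76] yawY -2.68 tilt 0.5 F [-0.1  0.1 -2.3] open 0.361 q [ 0.37  0.32 -0.27  0.97 -0.01  1.99]
```

>>> {"fn": "move_arm", "kwargs": {"commands": [[[0.25,0,-2,0,-1],[0.25,0,-4.5,0,-1],[0.25,0,-7,0,-1],[0.25,0,-9,0,-1],[0.25,0,-10.2,0,-1],[0.25,0,-10.8,0,-1],[0.25,0,-11.1,0,-1],[0.25,0,-11.1,0,-1]]]}}

```text
time_s: 15.05
tool_pos: [0.4646, 0.2433, 0.017]
ee_rot: [2.267, 2.162, 0.003]
force: [-0.4, -0.4, -1.5]
opening: 0.36
```

```bash
python3 st.py; python3 look.py h 296,140,30 200,250,30
```

```text
t 15.05 pos [46.46 24.33  1.7 ] yawY -2.7 tilt 0.52 F [-0.4 -0.4 -1.5] open 0.36 q [ 0.37  0.44 -0.42  0.7  -0.01  1.98]
```

View pics/l_h.png

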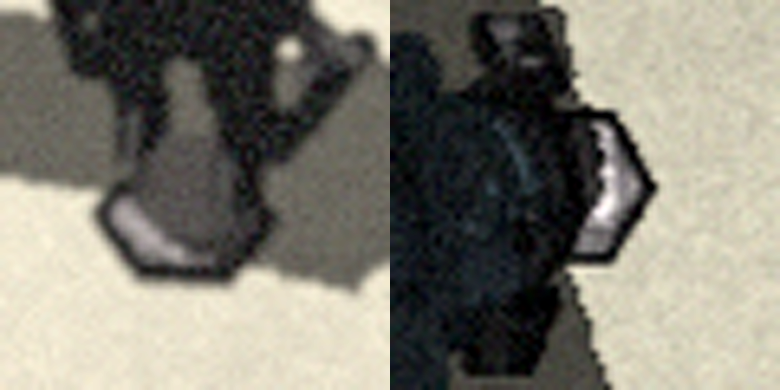

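Good; I'll creep down to contact.

>>> {"fn": "move_arm", "kwargs": {"commands": [[[0,0,-0.1,0,-1],[0,0,-0.2,0,-1],[0,0,-0.3,0,-1],[0,0,-0.35,0,-1],[0,0,-0.35,0,-1]]]}}

```text
time_s: 15.65
tool_pos: [0.4648, 0.2436, 0.0138]
ee_rot: [2.266, 2.163, 0.004]
force: [-0.8, -0.0, -1.9]
opening: 0.366
```

>>> {"fn": "move_arm", "kwargs": {"commands": [[[0,0,-0.05,0,-1],[0,0,-0.1,0,-1],[0,0,-0.15,0,-1],[0,0,-0.15,0,-1]]]}}

```text
time_s: 16.05
tool_pos: [0.4648, 0.2436, 0.0126]
ee_rot: [2.266, 2.163, 0.004]
force: [-1.7, -0.4, 1.8]
opening: 0.363
```

>>> {"fn": "move_arm", "kwargs": {"commands": [[[0,0,0,0,0],[0,0,0,0,0.3],[0,0,0,0,0.6],[0,0,0,0,1],[0,0,0,0,1],[0,0,0.3,0,1],[0,0,1.5,0,1],[0,0,4,0,1],[0,0,7,0,1],[0,0,10,0,1],[0,0,10,0,1]]]}}

```text
time_s: 17.15
tool_pos: [0.4682, 0.245, 0.118]
ee_rot: [2.264, 2.16, 0.017]
force: [0.3, 0.2, 0.4]
opening: 0.999
```

```bash
python3 st.py; python3 look.py i 296,140,30 200,250,30
python3 - <<'E'
from h import *
b=cv2.resize(np.load('pics/top_i.npz')['p'][240:282,270:322],None,fx=14,fy=14,interpolation=cv2.INTER_CUBIC)[:,:,::-1]
cv2.imwrite("pics/c6.png",np.clip(b*1.3,0,255).astype('u1'))
E
```

```text
t 17.15 pos [46.82 24.5  11.8 ] yawY -2.68 tilt 0.97 F [0.3 0.2 0.4] open 0.999 q [ 0.37  0.33 -0.28  0.94 -0.01  1.98]
```

View pics/l_i.png

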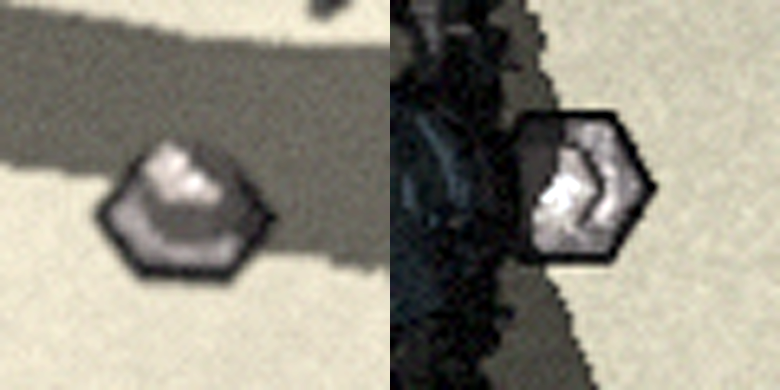

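View pics/c6.png

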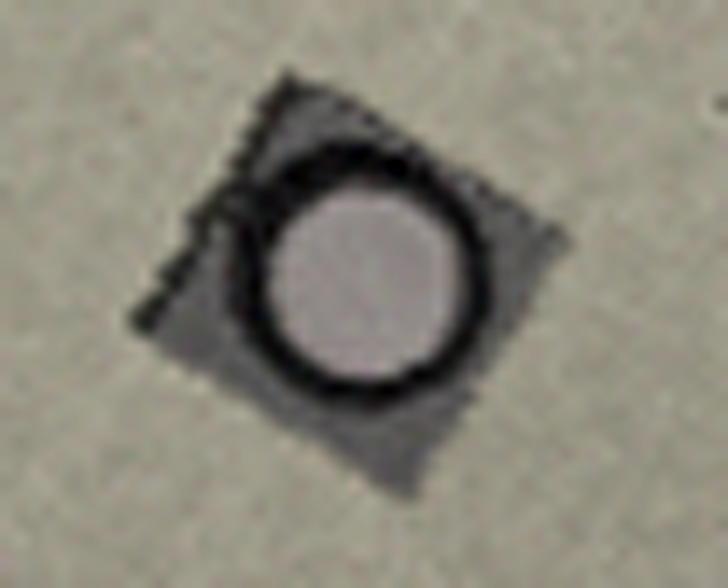

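>>> {"fn": "move_arm", "kwargs": {"commands": [[[-0.6,-4,0,0,1],[-1.2,-8,0,0,1],[-1.8,-12,0,0,1],[-2.4,-16,0,0,1],[-3.1,-20,0,0,1],[-3.7,-23.5,0,0,1],[-4,-25.5,0,0,1],[-4,-25.9,0,0,1],[-4,-25.9,-2,0,1],[-4,-25.9,-4,0,1],[-4,-25.9,-4,0,1]]]}}

```text
time_s: 18.35
tool_pos: [0.4229, -0.0138, 0.0715]
ee_rot: [2.268, 2.166, 0.003]
force: [-0.2, 0.2, 0.7]
opening: 1.004
```

```bash
python3 st.py
```

```text
t 18.35 pos [42.29 -1.38  7.15] yawY -2.64 tilt 0.31 F [-0.2  0.2  0.7] open 1.004 q [-0.18  0.2  -0.61  0.76 -0.    1.44]
```

>>> {"fn": "move_arm", "kwargs": {"commands": [[[0.4,0,-1,0,1],[0.6,0,-2,0,1],[0.6,0,-3,0,1],[0.6,0,-3.5,0,1],[0.6,0,-3.7,0,1],[0.6,0,-3.7,0,1]]]}}

```text
time_s: 18.95
tool_pos: [0.4287, -0.0137, 0.0344]
ee_rot: [2.269, 2.166, 0.003]
force: [0.1, -0.0, -0.8]
opening: 1.0
```

```bash
python3 st.py; python3 look.py j 226,195,35 296,260,35
```

```text
t 18.95 pos [42.87 -1.37  3.44] yawY -2.65 tilt 0.28 F [ 0.1 -0.  -0.8] open 1.0 q [-0.18  0.26 -0.65  0.66 -0.    1.44]
```

View pics/l_j.png

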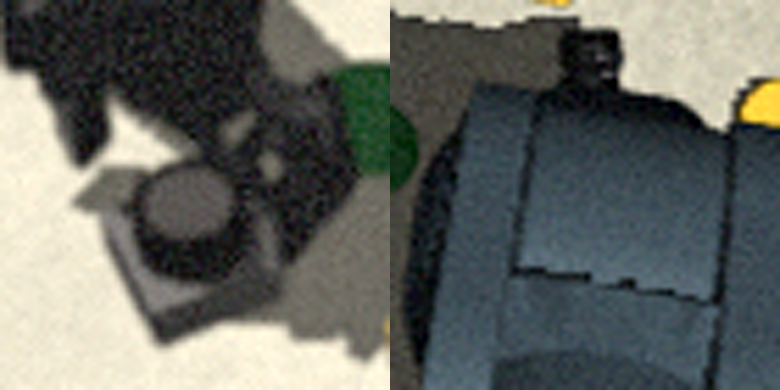

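>>> {"fn": "move_arm", "kwargs": {"commands": [[[0,0,0,0,0.6],[0,0,0,0,0.4],[0,0,0,0,0.3],[0,0,0,0,0.2],[0,0,0,0,0.1],[0,0,0,0,0],[0,0,0,0,-0.3],[0,0,0,0,-1],[0,0,0,0,-1],[0,0,0,0,-1],[0,0,0,0,-1]]], "squeeze": 45}}

```text
time_s: 20.15
tool_pos: [0.4293, -0.0138, 0.0352]
ee_rot: [2.268, 2.166, 0.004]
force: [-1.5, -0.2, 5.0]
opening: 0.516
```

```bash
python3 st.py
```

```text
t 20.15 pos [42.93 -1.38  3.52] yawY -2.64 tilt 0.36 F [-1.5 -0.2  5. ] open 0.516 q [-0.18  0.26 -0.65  0.66 -0.    1.44]
```

>>> {"fn": "move_arm", "kwargs": {"commands": [[[0,0,0.5,0,-1],[0,0,1.2,0,-1],[0,0,2.5,0,-1],[0,0,4,0,-1],[0,0,6,0,-1],[0,0,7,0,-1],[0,0,7,0,-1]]]}}

```text
time_s: 20.85
tool_pos: [0.4308, -0.0141, 0.1068]
ee_rot: [2.266, 2.164, 0.007]
force: [0.2, 0.6, -0.7]
opening: 0.511
```

```bash
python3 st.py; python3 look.py k 226,185,45 296,260,35
```

```text
t 20.85 pos [43.08 -1.41 10.68] yawY -2.64 tilt 0.56 F [ 0.2  0.6 -0.7] open 0.511 q [-0.18  0.17 -0.54  0.85 -0.    1.44]
```

View pics/l_k.png

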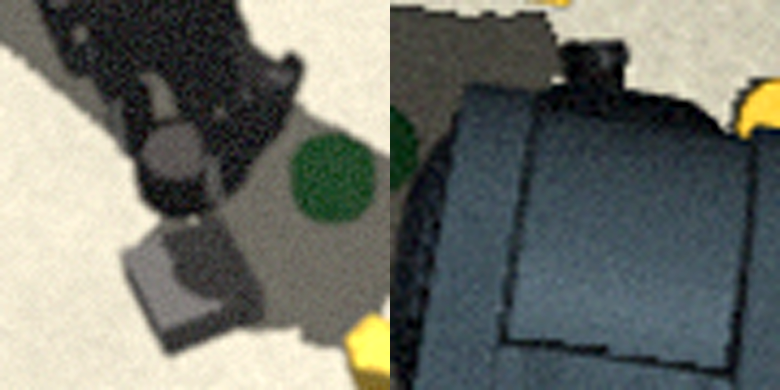

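>>> {"fn": "move_arm", "kwargs": {"commands": [[[0.1,-1.5,0,0,-1],[0.3,-4,0,0,-1],[0.6,-7,0,0,-1],[0.9,-10,0,0,-1],[1.2,-13,0,0,-1],[1.5,-16,0,0,-1],[1.8,-19,0,0,-1],[2,-21,0,0,-1],[2,-22,0,0,-1],[2,-22,0,0,-1],[2,-22,0,0,-1]]]}}

```text
time_s: 22.05
tool_pos: [0.4485, -0.2327, 0.1044]
ee_rot: [2.269, 2.167, 0.004]
force: [0.0, 0.8, -0.5]
opening: 0.518
```

```bash
python3 st.py
```

```text
t 22.05 pos [ 44.85 -23.27  10.44] yawY -2.63 tilt 0.26 F [ 0.   0.8 -0.5] open 0.518 q [-0.61  0.31 -0.36  0.9   0.    1.01]
```

Target TCP z ≈ 1.32 at contact.

>>> {"fn": "move_arm", "kwargs": {"commands": [[[0.2,-0.1,-2,0,-1],[0.2,-0.1,-4,0,-1],[0.2,-0.1,-6,0,-1],[0.2,-0.1,-7.5,0,-1],[0.2,-0.1,-8.3,0,-1],[0.2,-0.1,-8.7,0,-1],[0.2,-0.1,-8.8,0,-1],[0.2,-0.1,-8.8,0,-1]]]}}

```text
time_s: 22.85
tool_pos: [0.4509, -0.2337, 0.0169]
ee_rot: [2.268, 2.167, 0.005]
force: [0.3, 0.6, -0.4]
opening: 0.52
```

```bash
python3 st.py; python3 look.py l 174,290,35 380,248,35
```

```text
t 22.85 pos [ 45.09 -23.37   1.69] yawY -2.61 tilt 0.31 F [ 0.3  0.6 -0.4] open 0.52 q [-0.6   0.42 -0.46  0.69  0.    1.01]
```

View pics/l_l.png

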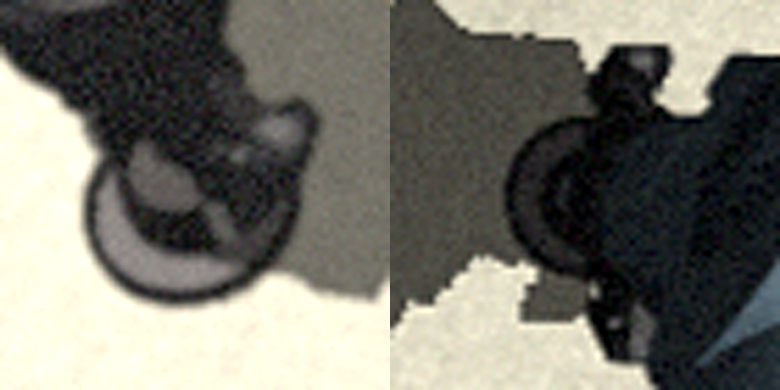

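>>> {"fn": "move_arm", "kwargs": {"commands": [[[0,0,-0.1,0,-1],[0,0,-0.2,0,-1],[0,0,-0.3,0,-1],[0,0,-0.35,0,-1],[0,0,-0.35,0,-1]]]}}

```text
time_s: 23.45
tool_pos: [0.451, -0.234, 0.0135]
ee_rot: [2.268, 2.167, 0.005]
force: [-0.5, -0.1, -0.7]
opening: 0.514
```

>>> {"fn": "move_arm", "kwargs": {"commands": [[[0,0,-0.05,0,-1],[0,0,-0.1,0,-1],[0,0,-0.12,0,-1],[0,0,-0.12,0,-1]]]}}

```text
time_s: 23.85
tool_pos: [0.4511, -0.234, 0.0132]
ee_rot: [2.268, 2.166, 0.005]
force: [-2.2, 2.1, 9.1]
opening: 0.518
```

>>> {"fn": "move_arm", "kwargs": {"commands": [[[0,0,0.05,0,0.2],[0,0,0.05,0,0.5],[0,0,0.05,0,0.8],[0,0,0.05,0,1],[0,0,0.05,0,1],[0,0,0.3,0,1],[0,0,1.5,0,1],[0,0,4,0,1],[0,0,7,0,1],[0,0,10,0,1],[0,0,10,0,1]]]}}

```text
time_s: 24.95
tool_pos: [0.4541, -0.2361, 0.1185]
ee_rot: [2.261, 2.16, 0.008]
force: [0.3, -0.8, -0.7]
opening: 1.003
```

```bash
python3 st.py; python3 look.py m 174,290,35 380,248,35
python3 - <<'E'
from h import *
b=cv2.resize(np.load('pics/top_m.npz')['p'][240:282,270:322],None,fx=14,fy=14,interpolation=cv2.INTER_CUBIC)[:,:,::-1]
cv2.imwrite("pics/c7.png",np.clip(b*1.3,0,255).astype('u1'))
for n in("top","scene"):
  for q in nets.cut_out("square_block",n)[:2]:
    print(n,q["bbox"],q["confidence"],fit(q["pixels"],n,rect(.056,.056),0,.026,.428,-.011,[.6,1,1.3]))
E
```

```text
t 24.95 pos [ 45.41 -23.61  11.85] yawY -2.62 tilt 0.85 F [ 0.3 -0.8 -0.7] open 1.003 q [-0.6   0.3  -0.33  0.92  0.    1.01]
top [281.4, 243.9, 308.9, 273.3] 0.9 (array([ 0.42631491, -0.0104914 ,  0.98536146]), np.float64(0.8805906176567078))
top [328.5, 162.8, 367.3, 206.9] 0.41 (array([ 0.428, -0.011,  0.6  ]), np.float64(0.0))
scene [211.7, 189.5, 242.8, 224.0] 0.61 (array([ 0.42756004, -0.01234135,  0.96997424]), np.float64(0.9251022934913635))
```

View pics/l_m.png

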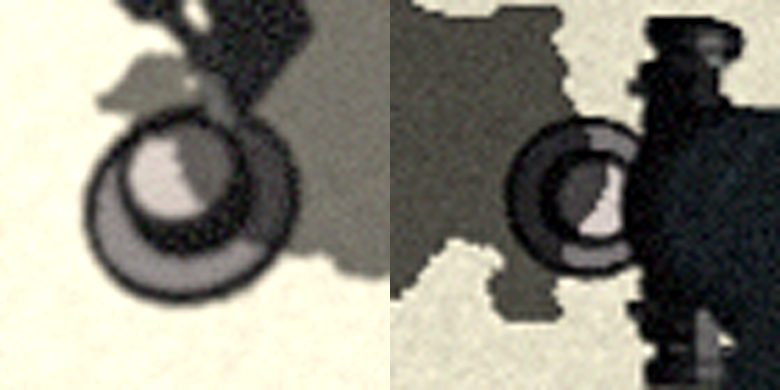

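View pics/c7.png

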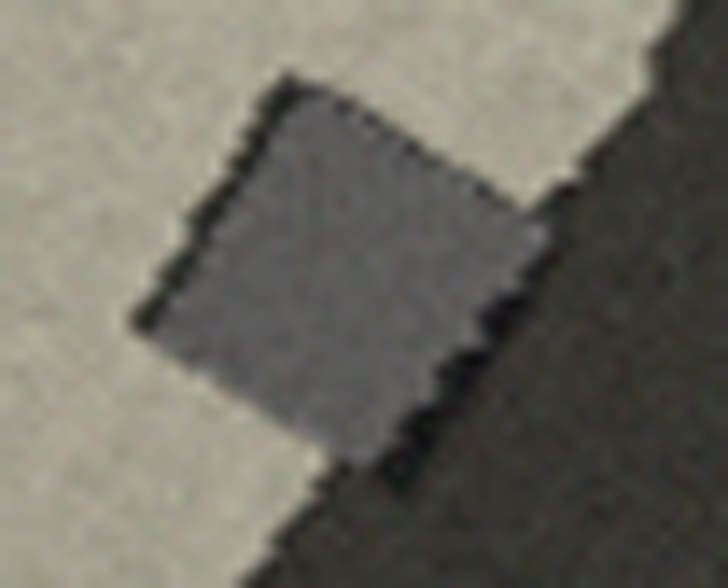

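>>> {"fn": "move_arm", "kwargs": {"commands": [[[-0.4,3.5,0,-4,1],[-0.9,7,0,-8,1],[-1.3,10.5,0,-13,1],[-1.7,14,0,-18,1],[-2.2,17.5,0,-23,1],[-2.6,20.5,0,-28,1],[-2.7,22,0,-31,1],[-2.7,22.4,0,-31,1],[-2.7,22.4,-2,-31,1],[-2.7,22.4,-5,-31,1],[-2.7,22.4,-6,-31,1],[-2.7,22.4,-6,-31,1]]]}}

```text
time_s: 26.35
tool_pos: [0.4213, -0.0098, 0.0511]
ee_rot: [2.768, 1.483, -0.004]
force: [0.1, 0.8, -0.6]
opening: 0.997
```

```bash
python3 st.py
```

```text
t 26.35 pos [42.13 -0.98  5.11] yawY -33.64 tilt 0.17 F [ 0.1  0.8 -0.6] open 0.997 q [-0.17  0.23 -0.64  0.71 -0.    1.99]
```

>>> {"fn": "move_arm", "kwargs": {"commands": [[[0.5,-0.2,-0.5,0,1],[0.6,-0.2,-1.5,0,1],[0.6,-0.2,-3,0,1],[0.6,-0.2,-4,0,1],[0.6,-0.2,-4.3,0,1],[0.6,-0.2,-4.4,0,1],[0.6,-0.2,-4.4,0,1]]]}}

```text
time_s: 27.05
tool_pos: [0.4276, -0.0118, 0.0073]
ee_rot: [2.767, 1.483, -0.003]
force: [-0.5, 0.0, 0.7]
opening: 0.998
```

```bash
python3 st.py; python3 look.py n 226,200,35 296,260,35
```

```text
t 27.05 pos [42.76 -1.18  0.73] yawY -33.63 tilt 0.17 F [-0.5  0.   0.7] open 0.998 q [-0.17  0.31 -0.68  0.59 -0.    1.98]
```

View pics/l_n.png

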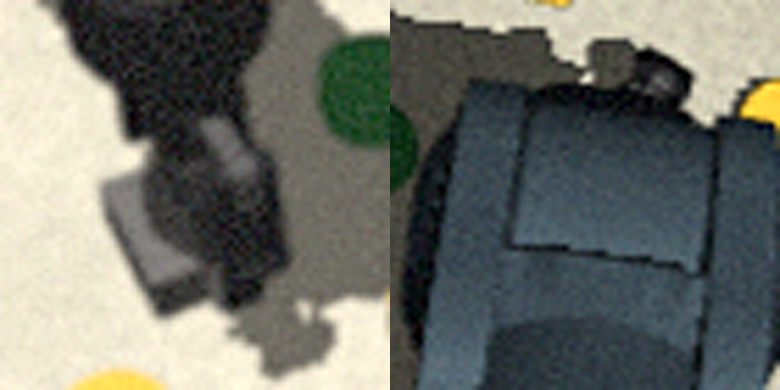

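>>> {"fn": "move_arm", "kwargs": {"commands": [[[0,0,0,0,0.7],[0,0,0,0,0.5],[0,0,0,0,0.4],[0,0,0,0,0.3],[0,0,0,0,0.1],[0,0,0,0,-0.2],[0,0,0,0,-0.6],[0,0,0,0,-1],[0,0,0,0,-1],[0,0,0,0,-1]]], "squeeze": 80}}

```text
time_s: 28.15
tool_pos: [0.4278, -0.0117, 0.0083]
ee_rot: [2.767, 1.483, -0.002]
force: [-3.4, 0.2, 10.1]
opening: 0.631
```

```bash
python3 st.py
```

```text
t 28.15 pos [42.78 -1.17  0.83] yawY -33.62 tilt 0.16 F [-3.4  0.2 10.1] open 0.631 q [-0.17  0.3  -0.68  0.59 -0.    1.98]
```

>>> {"fn": "move_arm", "kwargs": {"commands": [[[0,0,0.4,0,-1],[0,0,1,0,-1],[0,0,2,0,-1],[0,0,3.5,0,-1],[0,0,5.5,0,-1],[0,0,7,0,-1],[0,0,8,0,-1],[0,0,8,0,-1]]]}}

```text
time_s: 28.95
tool_pos: [0.4289, -0.0119, 0.0896]
ee_rot: [2.765, 1.482, 0.001]
force: [0.6, 0.2, -7.9]
opening: 0.632
```

```bash
python3 st.py; python3 look.py o 226,185,45 296,260,35
```

```text
t 28.95 pos [42.89 -1.19  8.96] yawY -33.62 tilt 0.24 F [ 0.6  0.2 -7.9] open 0.632 q [-0.17  0.19 -0.57  0.81 -0.    1.98]
```

View pics/l_o.png

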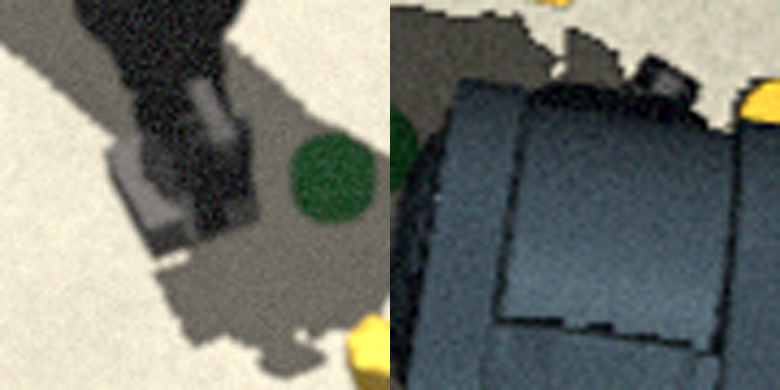

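>>> {"fn": "move_arm", "kwargs": {"commands": [[[1,-0.8,0.5,1,-1],[3,-2.3,1,3,-1],[6,-4.5,1,5,-1],[9,-6.8,1,7,-1],[12,-9,1,10,-1],[15,-11.3,1,13,-1],[17.2,-12.9,1,15,-1],[18.4,-13.8,1,15,-1],[18.9,-14.2,1,15,-1],[18.9,-14.2,1,15,-1]]]}}

```text
time_s: 30.05
tool_pos: [0.616, -0.1538, 0.0964]
ee_rot: [2.552, 1.832, -0.004]
force: [-0.5, 1.4, -7.7]
opening: 0.629
```

```bash
python3 st.py
```

```text
t 30.05 pos [ 61.6  -15.38   9.64] yawY -18.65 tilt 0.16 F [-0.5  1.4 -7.7] open 0.629 q [-0.34  0.56  0.02  1.03 -0.    1.55]
```

Contact is expected at TCP z ≈ 1.23.

>>> {"fn": "move_arm", "kwargs": {"commands": [[[0.2,0,-1.5,0,-1],[0.2,0,-3.5,0,-1],[0.2,0,-5.5,0,-1],[0.2,0,-7,0,-1],[0.2,0,-7.6,0,-1],[0.2,0,-7.9,0,-1],[0.2,0,-8,0,-1],[0.2,0,-8,0,-1]]]}}

```text
time_s: 30.85
tool_pos: [0.6185, -0.1538, 0.0172]
ee_rot: [2.551, 1.832, -0.003]
force: [-0.1, 0.5, -6.3]
opening: 0.637
```

```bash
python3 st.py; python3 look.py p 268,298,45 347,185,35
```

```text
t 30.85 pos [ 61.85 -15.38   1.72] yawY -18.64 tilt 0.14 F [-0.1  0.5 -6.3] open 0.637 q [-0.34  0.64 -0.07  0.86 -0.    1.55]
```

View pics/l_p.png

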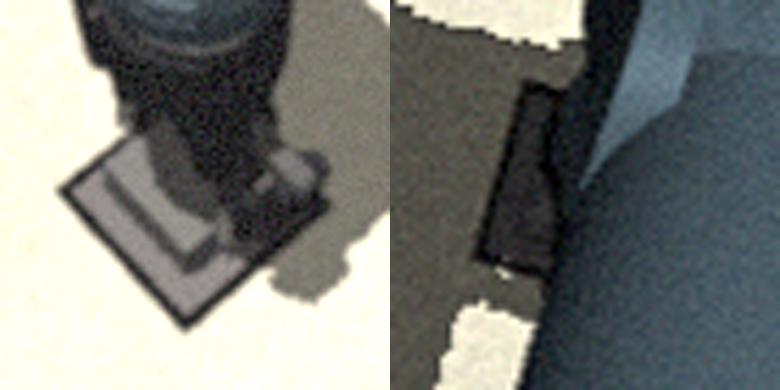

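>>> {"fn": "move_arm", "kwargs": {"commands": [[[0,0,-0.1,0,-1],[0,0,-0.2,0,-1],[0,0,-0.3,0,-1],[0,0,-0.4,0,-1],[0,0,-0.4,0,-1]]]}}

```text
time_s: 31.45
tool_pos: [0.6185, -0.1539, 0.0131]
ee_rot: [2.551, 1.831, -0.003]
force: [-0.4, 0.7, -5.7]
opening: 0.634
```

>>> {"fn": "move_arm", "kwargs": {"commands": [[[0,0,-0.05,0,-1],[0,0,-0.1,0,-1],[0,0,-0.15,0,-1],[0,0,-0.15,0,-1]]]}}

```text
time_s: 31.85
tool_pos: [0.6185, -0.1539, 0.0124]
ee_rot: [2.551, 1.831, -0.003]
force: [-4.4, 1.4, 1.6]
opening: 0.632
```

>>> {"fn": "move_arm", "kwargs": {"commands": [[[0,0,0,0,0.4],[0,0,0,0,0.6],[0,0,0,0,0.8],[0,0,0,0,1],[0,0,0,0,1],[0,0,0.3,0,1],[0,0,1.5,0,1],[0,0,4,0,1],[0,0,7,0,1],[0,0,11,0,1],[0,0,15,0,1],[0,0,15,0,1]]]}}

```text
time_s: 33.05
tool_pos: [0.6226, -0.1553, 0.1706]
ee_rot: [2.542, 1.825, 0.009]
force: [0.8, 0.6, 1.1]
opening: 1.0
```

>>> {"fn": "move_arm", "kwargs": {"commands": [[[-4,3,0,0,1],[-8,6,0,0,1],[-12,9,0,0,1],[-16,12,0,0,1],[-18,14,0,0,1],[-18,14,0,0,1],[-18,14,0,0,1],[-18,14,0,0,1]]]}}

```text
time_s: 33.85
tool_pos: [0.444, -0.016, 0.1711]
ee_rot: [2.541, 1.824, 0.01]
force: [0.3, -0.3, 0.3]
opening: 1.003
```

```bash
python3 st.py; python3 - <<'E'
from h import *
for n in("scene","top"):
    p,d=eyes.snapshot(n); cv2.imwrite(f"pics/{n}_end.png",np.clip(p[:,:,::-1]*1.5,0,255).astype('u1'))
    W=cloud(n,d)
    for k,z in(("bar_piece",.026),("hex_slug",.028),("round_mount",.028),("square_block",.03),("bottle",.125),("objective",.05)):
        for q in nets.cut_out(k,n):
            if q["confidence"]<.4: continue
            w=W[q["pixels"]]; w=w[np.isfinite(w[:,0])]; t=w[w[:,2]>np.percentile(w[:,2],90)-.006]
            print(n,k,round(q["confidence"],2),np.round(q["bbox"]),"top face ctr",np.median(t,0).round(4))
E
```

```text
t 33.85 pos [44.4  -1.6  17.11] yawY -18.67 tilt 0.89 F [ 0.3 -0.3  0.3] open 1.003 q [-0.18  0.13 -0.4   1.02 -0.    1.72]
scene hex_slug 0.52 [262. 213. 280. 234.] top face ctr [ 0.5342 -0.0031  0.0229]
scene hex_slug 0.45 [286. 133. 303. 148.] top face ctr [0.4651 0.2422 0.0271]
scene round_mount 0.79 [161. 277. 185. 299.] top face ctr [ 0.4524 -0.2347  0.0272]
scene round_mount 0.65 [286. 133. 303. 149.] top face ctr [0.4649 0.2421 0.0271]
scene round_mount 0.64 [200. 231. 223. 256.] top face ctr [ 0.4577 -0.1094  0.0232]
scene round_mount 0.58 [251. 174. 268. 195.] top face ctr [0.4535 0.0832 0.0234]
scene square_block 0.74 [249. 275. 288. 318.] top face ctr [ 0.6189 -0.1566  0.0291]
scene bottle 0.92 [196. 377. 230. 419.] top face ctr [ 0.6394 -0.3713  0.1243]
scene objective 0.71 [364. 131. 378. 149.] top face ctr [0.6292 0.3281 0.0488]
top bar_piece 0.64 [225. 176. 246. 199.] top face ctr [0.6159 0.1367 0.0072]
top hex_slug 0.53 [188. 241. 202. 255.] top face ctr [0.4644 0.2449 0.0291]
top round_mount 0.76 [247. 242. 263. 260.] top face ctr [0.4522 0.0902 0.0255]
top round_mount 0.59 [374. 240. 392. 261.] top face ctr [ 0.4483 -0.2316  0.0292]
top square_block 0.87 [332. 170. 361. 197.] top face ctr [ 0.6161 -0.1533  0.0312]
top bottle 0.67 [420. 160. 449. 186.] top face ctr [ 0.6362 -0.3681  0.1257]
top objective 0.72 [153. 181. 169. 197.] top face ctr [0.6265 0.3318 0.0498]
top objective 0.66 [232. 182. 243. 193.] top face ctr [0.6183 0.1358 0.0272]
```

View pics/scene_end.png

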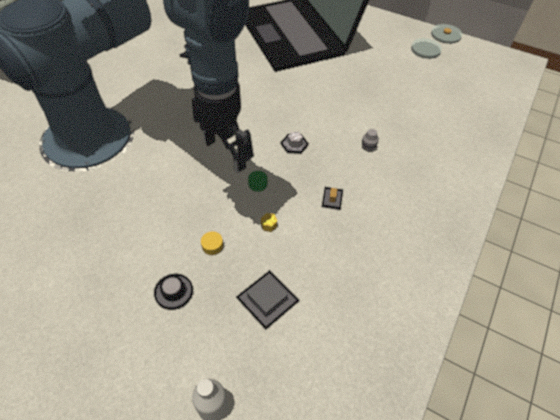

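View pics/top_end.png

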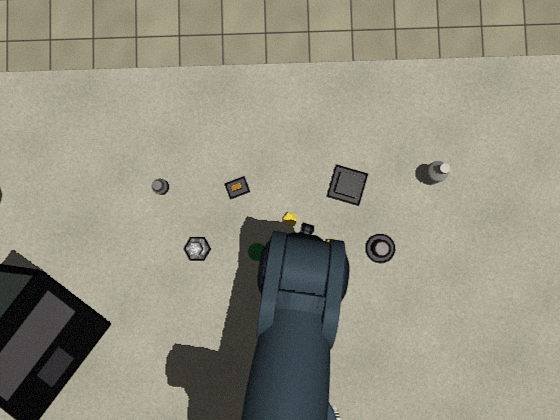

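All four specimens stand centred in their own trays: bar (237,187), hex (197,248), round (380,248) and square (347,185) in the top view. The bottle and objective haven't moved. I'm handing the job in.

```bash
python3 -c "
from station import arm
print(arm.finish_job())"
```

```text
the job is handed in; nothing more can be done
None
```

I took the stack apart from the top down and set all four specimens in the trays of their own shape: bar, hex slug, round mount, square block. Each was lowered until the wrist force showed contact, then released. I handed the job in at about 34 s of the 109 s allowed; no verdict is reported.

**Final checks:**
- **Placing:** The pictures show all four upright inside their rims, each centred within about 3 mm. Top faces measured 27 to 31 mm, where 26 to 30 mm is expected.
- **Bystanders:** The bottle and the objective show at the same pixels as at the start. The gripper is clear of everything, with near-zero wrist force.

**What disagreed:**
- **Cameras:** The two cameras differ by 2 to 4 mm, mainly in y, so I averaged them.
- **Bar piece:** In the last pictures the scene camera's network did not find the bar at all. The top camera's network marked the whole tray as "bar_piece" and labelled the bar itself "objective". Its brass colour in the pictures and a measured top face of 27 mm confirm it is in place.
- **Hex slug:** Early network hits on the hex slug and round mount included the yellow and green look-alikes. I told them apart by colour and position and left them alone.

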